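# Load the three-jar gift crate and hold its end board for nailing

### The arm

A 7-joint arm with a two-finger parallel gripper is mounted at the origin on the work surface. World frame = base frame: x ahead of the robot, y to its left, z up, the work surface at z = 0. Lengths are in m, angles in rad, forces in N, time in s.
With the tool pointing down it reaches from about 0.425 to 0.925 m from the base axis. Payload 6.8 kg.
Tool frame: the origin (TCP) lies midway between the tips of the shut fingers; the grasp point (between the pads) lies 19 mm behind it; z points along the fingers, y is the direction in which the jaws open and shut (so a half turn about z gives the same grasp; the last joint's range is limited). The gripper opens to 85 mm and grips with 20 to 120 N. Pads are 22 mm wide; open, the fingers measure 114 mm over their backs; the gripper's body (76 mm by 85 mm) begins 54 mm behind the grasp point. The pads swing forward as they close: fully open they stand 13 mm farther back than shut.
Start: joints at [1.145, 0.477, 0.022, 1.555, -0.011, 1.109, -0.083], TCP at [0.211, -0.641, 0.231] pointing down, gripper open.
Joint ranges: [-2.96, 2.96], [-0.34, 2.1], [-1.41, 1.46], [0.24, 2.44], [-1.37, 4.51], [0.17, 1.92], [-2.96, 2.96]. Speed limits (rad/s): [2.39, 2.39, 3.14, 3.14, 3.14, 3.14, 3.14].

### API

Orientations are given as a unit quaternion [w, x, y, z].
In Python, from station import bot, vision gives the robot as it stands.
- The arm moves only by the tool move_arm, never from a script. Its argument "increments" is text: rows parted by semicolons, each of 7 numbers parted by spaces: the opening, from 0 (shut) to 1 (fully open), then the shift along the world's x, y, z in mm, then the turn, a rotation vector about the world's x, y, z in rad. In form: grip x y z rx ry rz; .... A call has exactly 8 rows; each row shifts and turns the commanded pose from where the row before left it; what a row does not reach is not made up. A row lasts 1/8 s, in which the tool goes at most 62.5 mm and 10.7 degrees, less where a joint would pass 70% of its speed; a pose out of reach is approached as far as the arm can. A call with a gripper value outside its range is refused whole. The fingers move at their own pace and stop on an object; "newtons" is the grip in N (left out, the last holds). Time passes only in rows, so rows that do not move let the fingers close, or fill a call up. It gives the time, the measured TCP pose, the force and the opening at its end, in the units of the state.
- bot.get_obs(): the state, without advancing time (a new reading comes with each control period).
- vision.read_camera(name): name is "scene" or "top" or "wrist"; returns (picture, depth): 384x512x3 uint8, red, green, blue; 384x512 float32, m along the optical axis (not along the pixel's ray), 0 where there is no reading.
- vision.calibration(name): a dict with "fx", "fy", "cx", "cy" (pixels), "R" (3x3) and "t" (3): a world point X has camera coordinates R X + t; the wrist camera has in their place "hand_eye" (4x4, takes a point from camera to tool coordinates, whose origin is the TCP and whose axes are the flange's). Camera axes: x right, y down, z forward; pixel columns grow to the right and rows downward; lengths in m; the calibration is good to about 2 mm. The wrist camera is an equidistant fisheye: a pixel r from the principal point sees the ray r / f radians off the axis. A picture is of the moment at which its call begins: read the wrist's pose just before it. calibration takes no time and is no camera call.
- bot.hand_in(): hands the job in, once; it reports no verdict.
The state is a dict: "t": time; "q": joint angles; "joint_vel": joint speeds; "joint_torque": joint torques, N m; "eef_pos": TCP position; "tool_rot": TCP orientation; "contact_force": force on the tool from outside, world axes, zero at the start; "torque": the same for the moment, N m; "gripper_width": opening from 0.0 (shut) to 1.0 (fully open).
Only numpy, scipy, OpenCV 4.12 (cv2) and the standard library are available. Lean on these libraries where they do the work, as an engineer would, in place of code of your own. Each camera call takes 0.05 s, during which the arm holds its last target.

### The job

Slide the three small jars along the packing board, without lifting or tipping them, through the open end of the clamped crate so that they stand upright in single file wholly inside it. Then close the crate with the loose end board: stand it on the packing board across the open end, flat face to the crate and battens outwards, flush with both sides, press it against the ends of the side walls with a steady push of about 10 N, and finish while still holding it there like that, so that I can nail it on. Leave the other things alone.

Things in the scene. Friction and masses are not known exactly. Their poses are not given: they have to be found in the camera images.
- crate: Fixed pale wooden crate, open top and open end (mouth, facing world -y +-9 deg). Lane 48 wide, 142 long, 52 high between 10 mm side walls (68 wide outside); floor flush with the packing board, no step. Origin: middle of the mouth, at floor level (9 mm above bench), in the plane of the walls' end faces; x horizontal into the crate, y across, z up. A clamp behind its far end rises to 100 mm.
- packing_board: Fixed grey laminated board on the bench, 600 x 260 x 9 mm, under the crate, jars and end board. Origin on the bench straight below the crate's origin, same axes; spans x -335 mm (free area before the mouth) to +265 mm, y +-130 mm. Battens 16 mm high, 16 mm wide lie along the crate's outer sides, x = 40 to 130 mm.
- end_board: Loose pale wooden crate end, about 45 g, standing upright on the packing board. Panel 68 wide, 52 high, 9 mm thick; two horizontal 14 x 14 mm battens along top and bottom of its outer face (23 mm deep in all). Origin: middle of the lower edge of the flat face; x points horizontally out of the flat face, away from the battens (into the crate when fitted), y along the width, z up.
- jar_a: Small filled jar with a metal lid, 44 mm diameter, 52 mm tall, about 0.1 kg, upright. Origin: centre of its underside; z up.
- jar_b: Same kind of jar as jar_a.
- jar_c: Same kind of jar as jar_a.
- brad_tin: Bystander: round metal tin, 60 mm diameter, 25 mm tall, on the packing board beyond the end board. Origin: centre of its underside.
- pin_hammer: Bystander: small hammer lying on the packing board beside the crate, 190 mm long, head 81 mm across, 18 mm high. Origin: mid-handle, at the underside.
- glue: Bystander: white glue bottle, 42 mm diameter, 112 mm tall, on the packing board beside the back of the crate. Origin: centre of its underside.
- wine_a: Bystander: wine bottle standing on the bench, 74 mm diameter, 297 mm tall. Origin: centre of its underside.
- chutney_jar: Bystander: large jar on the bench, 72 mm diameter, 95 mm tall (not one of the three). Origin: centre of its underside.
- corkscrew: Bystander: folding corkscrew lying on the bench, 125 mm long. Origin: about its middle, at the underside.
Not all that is in view belongs to the job. Leave any pink or turquoise look-alike of the jar_c alone. Of the things shaped like the end_board, the wooden one is meant.

How it is judged:
On the way, in this order (a step that is already met when the one before it is completed fails the run):
1. the three jars stand in single file inside the crate, before the end board closes it (x of jar_a in the frame of crate between 0.01 and 0.125 m and y of jar_a in the frame of crate between -0.006 and 0.006 m and z of each of jar_a, jar_b, jar_c in the frame of crate below 0.004 m and angle between each of jar_a, jar_b, jar_c's own z axis and vertical below 0.1 rad and x of jar_b in the frame of crate between 0.01 and 0.125 m and y of jar_b in the frame of crate between -0.006 and 0.006 m and x of jar_c in the frame of crate between 0.01 and 0.125 m and y of jar_c in the frame of crate between -0.006 and 0.006 m and distance between end_board and crate above 0.02 m), for 0.2 s.
2. the end board is held square against the crate's mouth with a steady push between 5 and 20 N for a second (x of end_board in the frame of crate between -0.003 and 0.003 m and y of end_board in the frame of crate between -0.005 and 0.005 m and z of end_board in the frame of crate between -0.003 and 0.004 m and angle between end_board's own z axis and vertical below 0.07 rad and angle between the x axis of end_board and the x axis of crate, either way round below 0.06 rad and contact force between end_board and crate between 5 and 20 N and contact force between the fingers and end_board above 3 N and linear speed of end_board below 0.01 m/s), for 1 s.
At the end, for the whole second after the job is handed in: Three jars upright in file wholly inside the crate. End board standing on the packing board across the mouth: touching the wall ends (3 mm), square (3 deg), flush with sides (5 mm) and floor (4 mm), still, held by the fingers and pressing on the crate with 5-20 N for the last second (all of step 2 and x of jar_a in the frame of crate between 0.021 and 0.125 m and y of jar_a in the frame of crate between -0.006 and 0.006 m and z of each of jar_a, jar_b, jar_c in the frame of crate below 0.004 m and angle between each of jar_a, jar_b, jar_c's own z axis and vertical below 0.1 rad and x of jar_b in the frame of crate between 0.021 and 0.125 m and y of jar_b in the frame of crate between -0.006 and 0.006 m and x of jar_c in the frame of crate between 0.021 and 0.125 m and y of jar_c in the frame of crate between -0.006 and 0.006 m); the arm keeps its last pose, push and grip.
It fails at once if a jar is lifted more than 15 mm off the packing board (z of any of jar_a, jar_b, jar_c in the frame of crate above 0.015 m).
It fails at once if a jar is tipped over (angle between any of jar_a, jar_b, jar_c's own z axis and vertical above 0.5 rad).
It fails at once if a bystander is moved more than 30 mm (distance of any of brad_tin, pin_hammer, glue, wine_a, chutney_jar, corkscrew from where it was at the start of the episode above 0.03 m).
It also fails if it takes over 64 s, if anything falls off the work surface, if the arm or the gripper's body presses on something with over 40 N, if the wrist force passes 120 N, or if a joint passes its speed limit or range.

## Working session

There is one attempt and no reset: what is moved stays moved. The work goes in short steps, Python scripts to look and compute and a tool call to move; the robot and the scene stay as the last step left them, time stands still between calls to the robot, and variables do not carry over. Pictures are saved under pics/ and viewed, and the job is handed in when it is done.

Besides the shell and the picture viewer there is one more tool, called after "Emit:" as a command line: name --argument value ..., lists and objects as JSON in quotes. move_arm: Moves the arm, as the interface text tells. Its arguments: {"type":"object","properties":{"increments":{"type":"string"},"newtons":{"type":"number"}},"required":["increments"]}

```bash
ls; mkdir -p pics; python3 - <<'E'
from station import bot, vision
import cv2,numpy as np
o=bot.get_obs();print({k:np.round(v,3).tolist() for k,v in o.items()})
for n in ["scene","top"]:
    p,d=vision.read_camera(n);cv2.imwrite(f"pics/{n}0.png",p[:,:,::-1]);np.save(f"{n}0.npy",d);np.save(f"{n}0p.npy",p)
    c=vision.calibration(n);print(n,{k:np.round(v,3).tolist() for k,v in c.items()})
print(vision.calibration("wrist"))
E
```

```text
pics
{'t': 0.0, 'q': [1.145, 0.478, 0.022, 1.556, -0.012, 1.109, -0.083], 'joint_vel': [0.0, 0.001, 0.001, 0.0, 0.002, -0.001, 0.001], 'joint_torque': [-0.0, -59.645, 1.608, -28.119, 0.013, 0.009, 0.0], 'eef_pos': [0.211, -0.641, 0.23], 'tool_rot': [-0.001, 0.987, 0.158, -0.0], 'contact_force': [-0.258, -0.241, -0.186], 'torque': [-0.005, -0.028, -0.071], 'gripper_width': 0.997}
scene {'fx': 454.478, 'fy': 454.478, 'cx': 262.488, 'cy': 191.509, 'R': [[-0.599, 0.801, -0.016], [0.511, 0.367, -0.777], [-0.616, -0.473, -0.629]], 't': [0.34, -0.22, 1.72]}
top {'fx': 374.711, 'fy': 374.711, 'cx': 246.497, 'cy': 187.943, 'R': [[0.013, -1.0, -0.001], [-0.989, -0.013, -0.149], [0.149, 0.003, -0.989]], 't': [-0.014, 0.547, 1.023]}
{'fx': 297.3186396354542, 'fy': 297.3186396354542, 'cx': 255.34144717030097, 'cy': 192.47845030573177, 'hand_eye': array([[-8.79722582e-05, -9.65398520e-01, -2.60779006e-01,
         6.57247909e-02],
       [ 9.99999559e-01, -3.28860075e-04,  8.80089289e-04,
        -9.63332716e-04],
       [-9.35396700e-04, -2.60778814e-01,  9.65398123e-01,
        -1.43191952e-01],
       [ 0.00000000e+00,  0.00000000e+00,  0.00000000e+00,
         1.00000000e+00]])}
```

View pics/scene0.png

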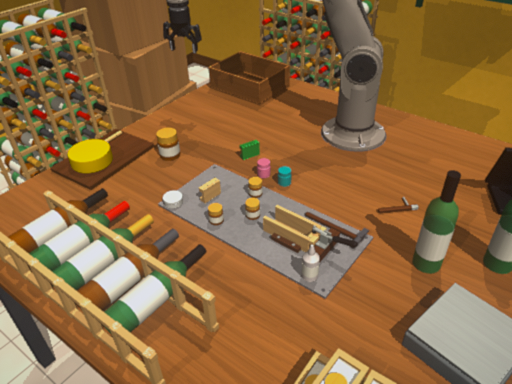

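View pics/top0.png

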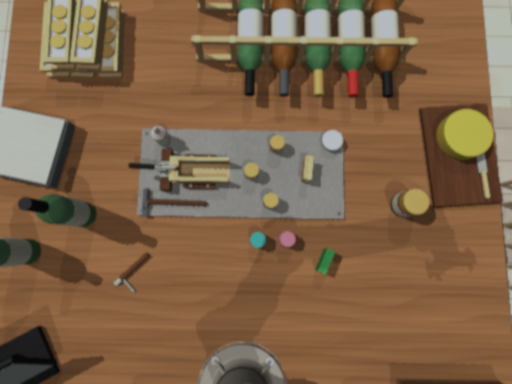

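The orange-lidded jars are the candidates: top-view pixels (252,170), (277,142) and (271,200). The look-alikes are teal (258,240), pink (288,239) and the large chutney jar (410,203). For the end board, the wooden one is at (308,167) and a green one at (326,261). Next I'll take a close crop and measure.

```bash
cat > h.py <<'E'
import numpy as np,cv2
from station import bot,vision
def cloud(n,d):
    c=vision.calibration(n);v,u=np.mgrid[0:384,0:512]
    X=np.stack([(u-c['cx'])/c['fx']*d,(v-c['cy'])/c['fy']*d,d],-1)
    return (X-np.array(c['t']))@np.array(c['R'])
E
python3 - <<'E'
from h import *
p=np.load('top0p.npy')[:,:,::-1];d=np.load('top0.npy')
cr=p[110:280,125:355];cv2.imwrite('pics/crop0.png',cv2.resize(cr,None,fx=3.4,fy=3.4,interpolation=cv2.INTER_CUBIC))
W=cloud('top',d)
# board plane
print('board z',np.median(W[205:215,215:330,2]), 'bench',np.median(W[225:235,300:340,2]))
roi=np.zeros((384,512),bool);roi[120:222,130:350]=1
m=(roi&(W[...,2]>0.018)&(W[...,2]<0.2)).astype(np.uint8)
n,l,s,cen=cv2.connectedComponentsWithStats(m)
for i in range(1,n):
    if s[i,4]<8: continue
    q=W[l==i];z=np.percentile(q[:,2],95);t=q[q[:,2]>z-0.006]
    print(i,cen[i].round(),s[i],'ztop',z.round(4),'top cen',t[:,:2].mean(0).round(4),'min',t.min(0).round(3),'max',t.max(0).round(3))
# scene camera
p=np.load('scene0p.npy')[:,:,::-1];cv2.imwrite('pics/crop1.png',cv2.resize(p[150:300,150:380],None,fx=3.4,fy=3.4,interpolation=cv2.INTER_CUBIC))
E
```

```text
board z 0.0099286075404755 bench 0.0007953035135290982
1 [160. 135.] [151 125  19  21 269] ztop 0.1107 top cen [0.6938 0.2414] min [0.688 0.236 0.106] max [0.702 0.249 0.121]
2 [332. 140.] [322 130  21  21 338] ztop 0.0382 top cen [ 0.6942 -0.2537] min [ 0.665 -0.283  0.032] max [ 0.723 -0.225  0.04 ]
3 [276. 143.] [269 135  16  18 229] ztop 0.0644 top cen [ 0.6783 -0.0915] min [ 0.659 -0.112  0.058] max [ 0.698 -0.072  0.066]
4 [183. 170.] [ 130  149  100   42 1734] ztop 0.0846 top cen [0.5991 0.2694] min [0.591 0.188 0.079] max [0.608 0.313 0.097]
5 [307. 168.] [301 155  13  27 259] ztop 0.0647 top cen [ 0.6068 -0.1786] min [ 0.574 -0.193  0.059] max [ 0.64  -0.164  0.067]
6 [251. 170.] [244 162  15  18 217] ztop 0.0642 top cen [ 0.5978 -0.0183] min [ 0.577 -0.038  0.058] max [0.618 0.001 0.067]
7 [165. 202.] [142 188  65  29 469] ztop 0.0288 top cen [0.5096 0.2272] min [0.468 0.109 0.023] max [0.545 0.292 0.032]
8 [270. 200.] [263 192  16  17 207] ztop 0.0646 top cen [ 0.513  -0.0738] min [ 0.494 -0.094  0.059] max [ 0.533 -0.056  0.066]
```

View pics/crop0.png

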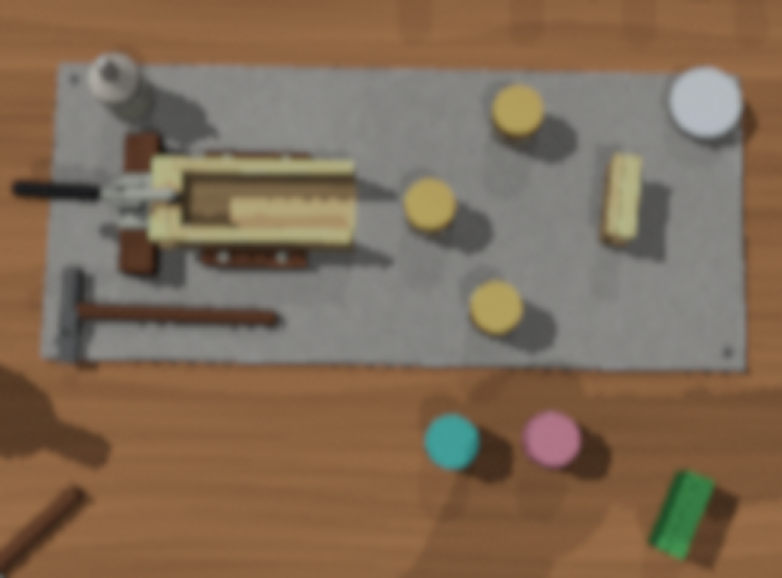

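View pics/crop1.png

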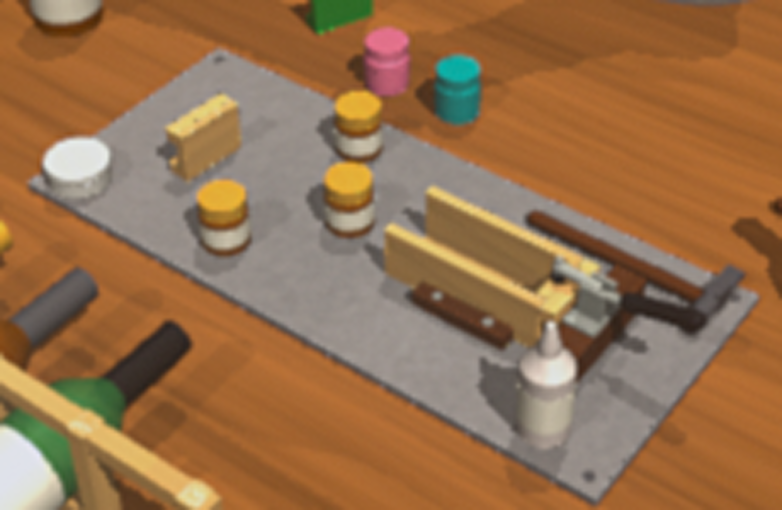

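```bash
python3 - <<'E'
from h import *
for n in ['top','scene']:
    d=np.load(n+'0.npy');W=cloud(n,d)
    def sel(x0,x1,y0,y1,z0,z1):
        m=(W[...,0]>x0)&(W[...,0]<x1)&(W[...,1]>y0)&(W[...,1]<y1)&(W[...,2]>z0)&(W[...,2]<z1);return W[m]
    q=sel(.54,.66,.02,.17,.053,.07)
    print(n,len(q),'z',np.median(q[:,2]),'miny',np.sort(q[:,1])[:6].round(4))
    for a in (1,-1):
        w=q[(q[:,0]-.597)*a>.015]
        f=np.polyfit(w[:,1],w[:,0],1);r=w[:,0]-np.polyval(f,w[:,1])
        print(' wall',a,len(w),'slope',f[0].round(4),'x at y=.04',np.polyval(f,.04).round(4),'x at y=.1',np.polyval(f,.1).round(4),'spread',np.percentile(r,[2,98]).round(4),'miny',np.percentile(w[:,1],[0,1,3]).round(4))
    e=sel(.56,.655,-.22,-.14,.053,.075)
    print(' eb',len(e),e.mean(0).round(4),cv2.minAreaRect((e[:,:2]*1000).astype(np.float32)))
    b=sel(.4,.8,-.35,.4,.005,.013);print(' board',cv2.minAreaRect((b[:,:2]*1000).astype(np.float32)),np.median(b[:,2]))
    for c in [(.598,-.018),(.678,-.0915),(.513,-.074)]:
        w=sel(c[0]-.035,c[0]+.035,c[1]-.035,c[1]+.035,.057,.07)
        print(' jar',len(w),w.mean(0).round(4),cv2.minEnclosingCircle((w[:,:2]*1000).astype(np.float32)))
E
```

```text
top 351 z 0.06136876677981152 miny [0.0457 0.0463 0.0464 0.0464 0.0464 0.0479]
 wall 1 179 slope 0.0151 x at y=.04 0.6262 x at y=.1 0.6272 spread [-0.0045  0.0055] miny [0.0463 0.0464 0.0492]
 wall -1 172 slope 0.0008 x at y=.04 0.5693 x at y=.1 0.5694 spread [-0.0045  0.0052] miny [0.0457 0.048  0.0507]
 eb 207 [ 0.6064 -0.1784  0.0617] ((606.6566772460938, -178.73541259765625), (23.17060661315918, 68.04552459716797), 83.9765853881836)
 board ((600.1107788085938, 25.611968994140625), (399.7328186035156, 749.1424560546875), 0.15183432400226593) 0.00963080876464868
 jar 171 [ 0.5976 -0.0184  0.0616] ((597.589111328125, -18.62493133544922), 20.580524444580078)
 jar 165 [ 0.6784 -0.0915  0.0617] ((679.3833618164062, -90.93643188476562), 21.280561447143555)
 jar 172 [ 0.5129 -0.074   0.0619] ((512.93701171875, -73.96021270751953), 20.51079750061035)
scene 374 z 0.060550287129657175 miny [0.0485 0.0485 0.0489 0.0491 0.0496 0.0502]
 wall 1 189 slope 0.0134 x at y=.04 0.6266 x at y=.1 0.6274 spread [-0.0069  0.0053] miny [0.0485 0.0489 0.0511]
 wall -1 185 slope 0.0067 x at y=.04 0.5691 x at y=.1 0.5695 spread [-0.0084  0.0053] miny [0.0496 0.0508 0.0536]
 eb 150 [ 0.6063 -0.1745  0.0601] ((603.50830078125, -176.3460235595703), (28.569454193115234, 73.59358215332031), 85.47010040283203)
 board ((596.6788330078125, 23.188873291015625), (748.8875732421875, 390.6858215332031), 89.29273223876953) 0.009548275501748945
 jar 116 [ 0.5969 -0.0152  0.0613] ((594.7335815429688, -15.106379508972168), 23.641359329223633)
 jar 118 [ 0.6781 -0.0882  0.0615] ((675.7000122070312, -88.94501495361328), 23.97520637512207)
 jar 99 [ 0.5115 -0.0707  0.0615] ((509.228759765625, -70.23048400878906), 23.720380783081055)
```

Emit:
move_arm --increments "1 20 40 10 0 0 0.18; 1 20 50 10 0 0 0.18; 1 20 50 10 0 0 0.18; 1 40 50 10 0 0 0.18; 1 50 50 10 0 0 0.18; 1 50 50 10 0 0 0.18; 1 50 50 10 0 0 0.17; 1 50 50 0 0 0 0"

```text
t: 1.1
eef_pos: [0.4862, -0.2763, 0.2979]
tool_rot: [0.001, 0.708, 0.706, 0.0]
contact_force: [0.3, -0.8, 0.6]
gripper_width: 0.995
```

Emit:
move_arm --increments "1 30 50 0 0 0 0; 1 30 50 0 0 0 0; 1 30 50 0 0 0 0; 1 20 45 0 0 0 0; 1 0 0 0 0 0 0; 1 0 0 0 0 0 0; 1 0 0 0 0 0 0; 1 0 0 0 0 0 0"

```text
t: 2.1
eef_pos: [0.5946, -0.084, 0.2972]
tool_rot: [0.0, 0.709, 0.705, -0.0]
contact_force: [0.5, 0.3, -0.2]
gripper_width: 0.999
```

```bash
cat >> h.py <<'E'
from scipy.spatial.transform import Rotation as Ro
def wristcloud():
    o=bot.get_obs();p,d=vision.read_camera('wrist');c=vision.calibration('wrist')
    v,u=np.mgrid[0:384,0:512];a=(u-c['cx'])/c['fx'];b=(v-c['cy'])/c['fy'];r=np.hypot(a,b)+1e-9
    t=np.tan(r)/r
    X=np.stack([a*t*d,b*t*d,d],-1);H=np.array(c['hand_eye'])
    X=X@H[:3,:3].T+H[:3,3]
    w,x,y,z=o['tool_rot'];R=Ro.from_quat([x,y,z,w]).as_matrix()
    W=X@R.T+np.array(o['eef_pos']);W[d<=0]=np.nan
    return o,p,d,W
def sel(W,x0,x1,y0,y1,z0,z1):
    m=(W[...,0]>x0)&(W[...,0]<x1)&(W[...,1]>y0)&(W[...,1]<y1)&(W[...,2]>z0)&(W[...,2]<z1);return W[m]
E
python3 - <<'E'
from h import *
o,p,d,W=wristcloud();print(o['eef_pos'],o['t'],(d>0).mean())
cv2.imwrite('pics/w1.png',p[:,:,::-1]);np.save('w1.npy',W)
q=sel(W,.54,.66,.02,.17,.053,.07);print('crate z',np.median(q[:,2]),len(q))
for a in (1,-1):
    w=q[(q[:,0]-.597)*a>.015]
    f=np.polyfit(w[:,1],w[:,0],1);r=w[:,0]-np.polyval(f,w[:,1])
    print(' wall',a,len(w),'slope',f[0].round(4),'x at .04,.1',np.polyval(f,[.04,.1]).round(4),np.percentile(r,[2,98]).round(4),'miny',np.percentile(w[:,1],[0,1,3,5]).round(4))
e=sel(W,.55,.66,-.23,-.13,.056,.075);print('eb',len(e),e.mean(0).round(4),cv2.minAreaRect((e[:,:2]*1000).astype(np.float32)))
for c in [(.598,-.018),(.678,-.0915),(.513,-.074)]:
    w=sel(W,c[0]-.035,c[0]+.035,c[1]-.035,c[1]+.035,.057,.07)
    print(' jar',len(w),w.mean(0).round(4),cv2.minEnclosingCircle((w[:,:2]*1000).astype(np.float32)))
E
```

```text
[ 0.59459829 -0.08395272  0.29717036] 2.1 0.9793853759765625
crate z 0.06136448359254387 1080
 wall 1 543 slope 0.0083 x at .04,.1 [0.6247 0.6252] [-0.005   0.0051] miny [0.0466 0.0469 0.0482 0.0494]
 wall -1 537 slope 0.0059 x at .04,.1 [0.5674 0.5678] [-0.0048  0.0051] miny [0.0468 0.0471 0.0483 0.0499]
eb 805 [ 0.6041 -0.1762  0.0615] ((604.6563110351562, -177.56300354003906), (24.230775833129883, 68.32099914550781), 84.3593978881836)
 jar 830 [ 0.5951 -0.0169  0.0615] ((595.4605712890625, -16.913114547729492), 21.147930145263672)
 jar 739 [ 0.6755 -0.0895  0.0615] ((676.2596435546875, -89.718994140625), 21.158180236816406)
 jar 761 [ 0.511  -0.0716  0.0616] ((510.4637756347656, -71.9284896850586), 21.069580078125)
```

View pics/w1.png

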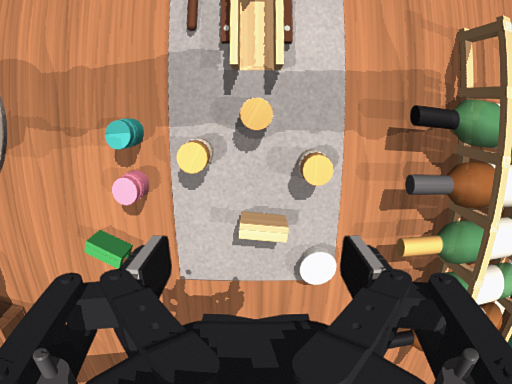

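The wrist view shows the jars at (257,113), (194,156) and (317,168). The end board is at (263,227) with its flat face towards the crate, and the mouth is at (257,68). I'm going for the jar nearest the mouth first.

Emit:
move_arm --increments "1 0.6 20 -50 0 0 0; 1 0 20 -50 0 0 0; 1 0 20 -50 0 0 0; 1 0 7 -50 0 0 0; 1 0 0 -40 0 0 0; 1 0 0 -20 0 0 0; 1 0 0 -10 0 0 0; 1 0 0 -7 0 0 0" --newtons 20

```text
t: 3.15
eef_pos: [0.5966, -0.0157, 0.0209]
tool_rot: [0.001, 0.708, 0.706, 0.001]
contact_force: [0.4, -0.2, -0.3]
gripper_width: 1.002
```

Emit:
move_arm --increments "0.4 0 0 -2 0 0 0; 0.4 0 0 0 0 0 0; 0.4 0 0 0 0 0 0; 0.4 0 0 0 0 0 0; 0.4 0 0 0 0 0 0; 0.4 0 0 0 0 0 0; 0.4 0 0 0 0 0 0; 0.4 0 0 0 0 0 0" --newtons 20

```text
t: 4.15
eef_pos: [0.5962, -0.0156, 0.019]
tool_rot: [0.001, 0.708, 0.706, 0.0]
contact_force: [-1.8, -0.2, 6.1]
gripper_width: 0.509
```

```bash
cat > look.py <<'E'
import sys
from h import *
o,p,d,W=wristcloud();cv2.imwrite(f'pics/{sys.argv[1]}.png',p[:,:,::-1]);np.save(sys.argv[1]+'.npy',W)
print({k:np.round(o[k],4).tolist() for k in ['t','eef_pos','tool_rot','contact_force','torque','gripper_width']})
E
python3 look.py w2
```

```text
{'t': 4.15, 'eef_pos': [0.5962, -0.0156, 0.019], 'tool_rot': [0.0005, 0.7082, 0.706, 0.0004], 'contact_force': [-1.8118, -0.2223, 6.1299], 'torque': [-0.0723, 0.264, 0.0083], 'gripper_width': 0.5091}
```

View pics/w2.png

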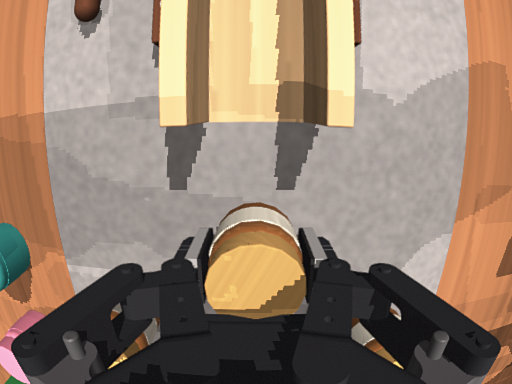

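The jar at (255,268) is gripped, and the mouth's wall ends are at row 125. I'll refine the crate position from this close view.

```bash
cat > crate.py <<'E'
import sys
from h import *
W=np.load(sys.argv[1]+'.npy')
q=sel(W,.54,.66,.02,.16,.055,.07);print('crate z',np.median(q[:,2]),len(q))
for a in (1,-1):
    w=q[((q[:,0]-.596)*a>.015)&(q[:,1]<.12)]
    f=np.polyfit(w[:,1],w[:,0],1);r=w[:,0]-np.polyval(f,w[:,1])
    print(' wall',a,len(w),'slope',f[0].round(4),'x at .04,.1',np.polyval(f,[.04,.1]).round(4),np.percentile(r,[2,98]).round(4),'miny',np.percentile(w[:,1],[0,1,3,5]).round(4))
E
python3 crate.py w2
```

```text
crate z 0.06143927584713149 7849
 wall 1 3930 slope 0.0076 x at .04,.1 [0.6243 0.6248] [-0.0044  0.0054] miny [0.0474 0.0478 0.0487 0.0496]
 wall -1 3919 slope 0.0057 x at .04,.1 [0.568  0.5683] [-0.0054  0.0044] miny [0.0475 0.0481 0.049  0.0499]
```

Emit:
move_arm --increments "0.4 0 8 0 0 0 0; 0.4 0 14 0 0 0 0; 0.4 0.3 14 0 0 0 0; 0.4 0 8 0 0 0 0; 0.4 0 4 0 0 0 0; 0.4 0 0 0 0 0 0; 0.75 0 0 0 0 0 0; 0.75 0 0 0 0 0 0"

```text
t: 5.2
eef_pos: [0.5955, 0.0326, 0.018]
tool_rot: [-0.0, 0.708, 0.706, -0.0]
contact_force: [-0.5, 0.1, -0.1]
gripper_width: 0.753
```

Emit:
move_arm --increments "0.75 0 0 0 0 0 0; 0.75 0 -15 0 0 0 0; 0.75 0 -15 0 0 0 0; 0.75 0 -15 0 0 0 0; 0.1 0 -6 0 0 0 0; 0.1 0 0 0 0 0 0; 0.1 0 0 0 0 0 0; 0.1 0 0 0 0 0 0"

```text
t: 6.2
eef_pos: [0.5959, -0.0177, 0.0183]
tool_rot: [-0.0, 0.708, 0.706, 0.0]
contact_force: [-0.2, -0.1, 0.5]
gripper_width: 0.105
```

```bash
python3 look.py w3; python3 crate.py w3
```

```text
{'t': 6.2, 'eef_pos': [0.5959, -0.0177, 0.0183], 'tool_rot': [-0.0001, 0.7078, 0.7064, 0.0002], 'contact_force': [-0.2472, -0.0786, 0.4531], 'torque': [0.0443, -0.0082, -0.011], 'gripper_width': 0.1051}
crate z 0.061552574115897374 16637
 wall 1 4674 slope 0.1849 x at .04,.1 [0.6184 0.6295] [-0.0068  0.0082] miny [0.02   0.0219 0.0248 0.0272]
 wall -1 4487 slope -0.1657 x at .04,.1 [0.5737 0.5638] [-0.0079  0.0067] miny [0.0201 0.0225 0.0254 0.0279]
```

View pics/w3.png

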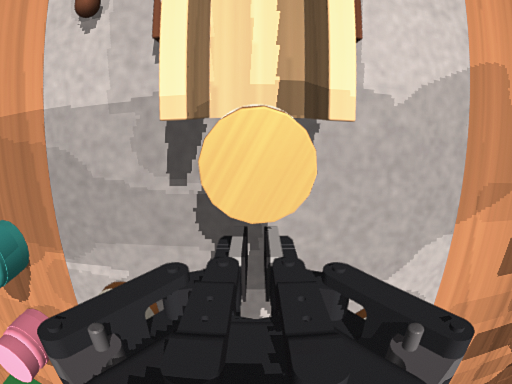

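The jar at (258,163) is centred with its nose in the lane, so I'll push it in.

Emit:
move_arm --increments "0.1 0 10 0 0 0 0; 0.1 0.2 10 0 0 0 0; 0.1 0 10 0 0 0 0; 0.1 0.2 10 0 0 0 0; 0.1 0 10 0 0 0 0; 0.1 0 10 0 0 0 0; 0.1 0 6 0 0 0 0; 0.1 0 0 0 0 0 0"

```text
t: 7.25
eef_pos: [0.5962, 0.0397, 0.018]
tool_rot: [0.003, 0.71, 0.704, -0.004]
contact_force: [0.6, -17.2, 5.1]
gripper_width: 0.1
```

```bash
python3 look.py w4; python3 - <<'E'
from h import *
W=np.load('w4.npy');w=sel(W,.577,.615,.04,.13,.057,.07);print(len(w),np.percentile(w[:,1],[1,50,99]),cv2.minEnclosingCircle((w[:,:2]*1000).astype(np.float32)))
E
```

```text
{'t': 7.25, 'eef_pos': [0.5962, 0.0397, 0.018], 'tool_rot': [0.0027, 0.7101, 0.7041, -0.0041], 'contact_force': [0.5731, -17.177, 5.0533], 'torque': [-2.9763, 0.0839, 0.1088], 'gripper_width': 0.1001}
10932 [0.046405   0.07357683 0.09369647] ((596.0418701171875, 67.09825134277344), 27.768808364868164)
```

View pics/w4.png

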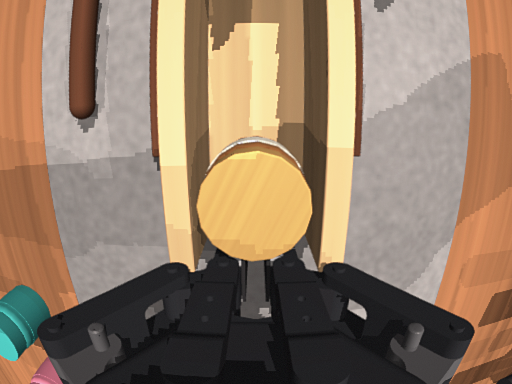

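The jar is in, at (255,205), but the force of −17 N says the wide finger linkage is touching the wall ends at (180,270) and (335,265). I'll back off, raise the tool, and push higher up.

Emit:
move_arm --increments "0 0 -16 0 0 0 0; 0 0 0 10 0 0 0; 0 0 0 12 0 0 0; 0 0 0 0 0 0 0; 0 0 4 0 0 0 0; 0 0 4 0 0 0 0; 0 0 4 0 0 0 0; 0 0 0 0 0 0 0"

```text
t: 8.3
eef_pos: [0.5961, 0.0442, 0.04]
tool_rot: [-0.0, 0.708, 0.706, 0.0]
contact_force: [-0.1, 0.2, -0.4]
gripper_width: -0.0
```

```bash
python3 look.py w5; python3 - <<'E'
from h import *
# height of linkage parts in tool frame: near points
W=np.load('w5.npy');o=bot.get_obs();e=np.array(o['eef_pos']);
T=W-e
m=(T[...,2]>0)&(T[...,2]<.12)&(abs(T[...,0])<.09)&(T[...,1]<.02)&(T[...,1]>-.05)
q=T[m]
for z in np.arange(0,.11,.01):
    s=q[(q[:,2]>z)&(q[:,2]<z+.01)]
    if len(s): print(z.round(2),len(s),'x',s[:,0].min().round(3),s[:,0].max().round(3),'ymax',s[:,1].max().round(3))
E
```

```text
{'t': 8.3, 'eef_pos': [0.5961, 0.0442, 0.04], 'tool_rot': [-0.0002, 0.7079, 0.7063, 0.0], 'contact_force': [-0.1049, 0.1524, -0.4271], 'torque': [0.0443, -0.0071, 0.006], 'gripper_width': -0.0005}
0.0 239 x -0.024 0.024 ymax 0.02
0.01 564 x -0.028 0.028 ymax 0.02
0.02 2525 x -0.034 0.034 ymax 0.02
0.03 746 x -0.014 0.013 ymax 0.013
0.04 1564 x -0.034 0.032 ymax 0.015
0.05 4318 x -0.041 0.04 ymax 0.015
0.06 3318 x -0.049 0.048 ymax 0.019
0.07 6847 x -0.056 0.056 ymax 0.019
0.08 8711 x -0.062 0.062 ymax 0.02
0.09 8868 x -0.062 0.061 ymax 0.02
0.1 2248 x -0.049 0.048 ymax 0.02
```

View pics/w5.png

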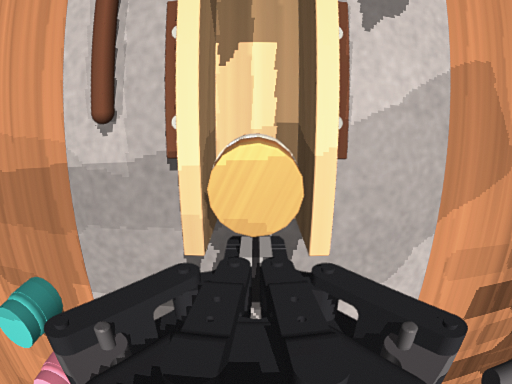

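Emit:
move_arm --increments "0 0 5 0 0 0 0; 0 0 5 0 0 0 0; 0 0.1 4 0 0 0 0; 0 0 0 0 0 0 0; 0.5 0 -20 15 0 0 0; 1 20 -40 45 0 0 0; 1 30 -40 0 0 0 0; 1 29.5 -52 0 0 0 0"

```text
t: 9.35
eef_pos: [0.677, -0.0939, 0.1008]
tool_rot: [0.0, 0.707, 0.707, 0.001]
contact_force: [0.6, -0.7, 0.4]
gripper_width: 0.846
```

```bash
python3 look.py w6; python3 - <<'E'
from h import *
W=np.load('w6.npy')
for c in [(.676,-.0895),(.511,-.072),(.596,.085)]:
    w=sel(W,c[0]-.035*(c[1]<0)-.02*(c[1]>0),c[0]+.035*(c[1]<0)+.02*(c[1]>0),c[1]-.035,c[1]+.035,.057,.07)
    if len(w):print(' jar',len(w),w.mean(0).round(4),cv2.minEnclosingCircle((w[:,:2]*1000).astype(np.float32)))
E
```

```text
{'t': 9.35, 'eef_pos': [0.677, -0.0939, 0.1008], 'tool_rot': [0.0005, 0.7074, 0.7068, 0.001], 'contact_force': [0.6465, -0.7064, 0.3535], 'torque': [0.0201, -0.0188, 0.0231], 'gripper_width': 0.8461}
 jar 3064 [ 0.6765 -0.0888  0.0616] ((676.46044921875, -89.90648651123047), 21.13436508178711)
 jar 1651 [ 0.5132 -0.0714  0.0614] ((510.99774169921875, -72.08171844482422), 21.49716567993164)
```

View pics/w6.png

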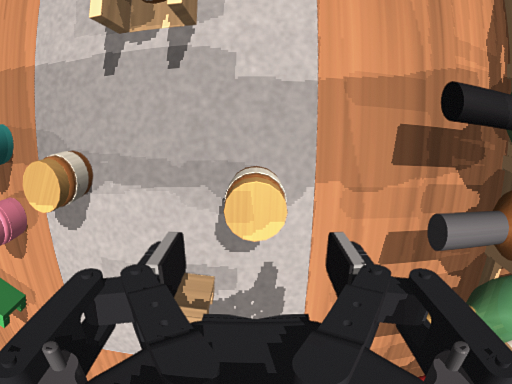

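Emit:
move_arm --increments "1 0 2 -20 0 0 0; 1 -0.5 2.5 -25 0 0 0; 1 0 0 -20 0 0 0; 1 0 0 -12 0 0 0; 1 0 0 -5 0 0 0; 0.4 0 0 0 0 0 0; 0.4 0 0 0 0 0 0; 0.4 0 0 0 0 0 0"

```text
t: 10.4
eef_pos: [0.6759, -0.0895, 0.0185]
tool_rot: [0.001, 0.708, 0.706, 0.001]
contact_force: [0.1, 0.1, 2.5]
gripper_width: 0.509
```

Emit:
move_arm --increments "0.4 0 0 0 0 0 0; 0.4 0 0 0 0 0 0; 0.4 -12 0 0 0 0 0; 0.4 -18 5 0 0 0 0; 0.4 -18 10 0 0 0 0; 0.4 -15 15 0 0 0 0; 0.4 -12 15 0 0 0 0; 0.4 -6 15 0 0 0 0"

```text
t: 11.4
eef_pos: [0.5939, -0.0312, 0.0185]
tool_rot: [0.001, 0.709, 0.705, -0.0]
contact_force: [1.1, -4.6, 8.0]
gripper_width: 0.509
```

```bash
python3 look.py w7
```

```text
{'t': 11.4, 'eef_pos': [0.5939, -0.0312, 0.0185], 'tool_rot': [0.0014, 0.7087, 0.7055, -0.0003], 'contact_force': [1.0521, -4.5746, 7.9622], 'torque': [-0.8976, -0.3073, 0.0244], 'gripper_width': 0.5087}
```

View pics/w7.png

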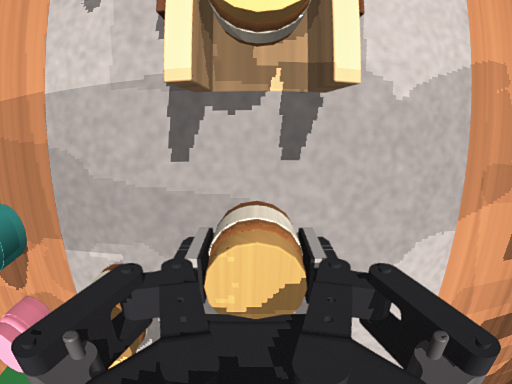

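Emit:
move_arm --increments "0.4 0.5 12 0 0 0 0; 0.4 0.5 15 0 0 0 0; 0.4 0 15 0 0 0 0; 0.4 0 12 0 0 0 0; 0.4 0 7 0 0 0 0; 0.4 0 0 0 0 0 0; 0.75 0 0 0 0 0 0; 0.75 0 0 0 0 0 0"

```text
t: 12.45
eef_pos: [0.5939, 0.0314, 0.017]
tool_rot: [-0.001, 0.708, 0.706, -0.001]
contact_force: [0.0, -0.1, -1.0]
gripper_width: 0.756
```

Emit:
move_arm --increments "0.75 0 0 0 0 0 0; 0.75 0 -15 0 0 0 0; 0.75 0 -15 0 0 0 0; 0.75 0 -15 0 0 0 0; 0 0 -6 0 0 0 0; 0 0 0 22 0 0 0; 0 0 0 0 0 0 0; 0 0 0 0 0 0 0"

```text
t: 13.45
eef_pos: [0.5949, -0.0193, 0.0392]
tool_rot: [-0.0, 0.708, 0.706, -0.0]
contact_force: [-0.5, -0.1, 0.6]
gripper_width: 0.0
```

```bash
python3 look.py w8
```

```text
{'t': 13.45, 'eef_pos': [0.5949, -0.0193, 0.0392], 'tool_rot': [-0.0001, 0.7081, 0.7061, -0.0], 'contact_force': [-0.4699, -0.0559, 0.5913], 'torque': [0.0096, 0.0493, 0.0051], 'gripper_width': 0.0004}
```

View pics/w8.png

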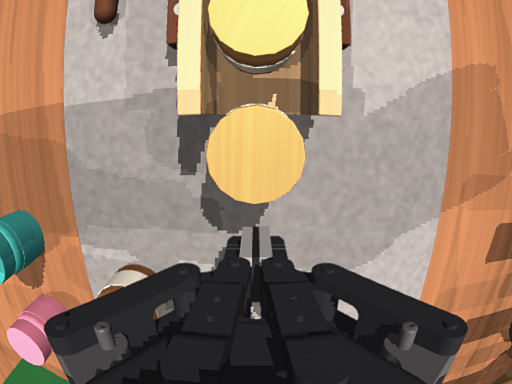

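Emit:
move_arm --increments "0 1 12 0 0 0 0; 0 0.2 12 0 0 0 0; 0 0 10 0 0 0 0; 0 0.2 10 0 0 0 0; 0 0.1 10 0 0 0 0; 0 0 10 0 0 0 0; 0 0 10 0 0 0 0; 0 0 5 0 0 0 0"

```text
t: 14.5
eef_pos: [0.5966, 0.0606, 0.0396]
tool_rot: [-0.0, 0.708, 0.706, 0.0]
contact_force: [-0.1, -0.7, -0.2]
gripper_width: -0.0
```

```bash
python3 look.py w9
```

```text
{'t': 14.5, 'eef_pos': [0.5966, 0.0606, 0.0396], 'tool_rot': [-0.0001, 0.7079, 0.7063, 0.0001], 'contact_force': [-0.0511, -0.6816, -0.1937], 'torque': [-0.2342, 0.0108, -0.0161], 'gripper_width': -0.0002}
```

View pics/w9.png

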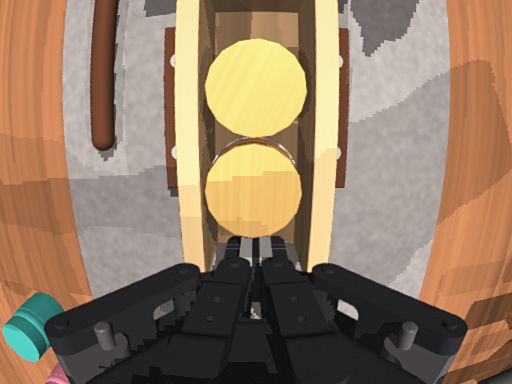

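Two jars are in file, at (256,88) and (254,190). Now the third, the one at x≈0.511.

Emit:
move_arm --increments "0.5 0 -20 15 0 0 0; 1 -20 -40 45 0 0 0; 1 -40 -40 0 0 0 0; 1 -25.6 -32.3 0 0 0 0; 1 0 0 -20 0 0 0; 1 0 0 -30 0 0 0; 1 0 0 -20 0 0 0; 1 0 0 -11 0 0 0"

```text
t: 15.55
eef_pos: [0.511, -0.0721, 0.0171]
tool_rot: [-0.0, 0.708, 0.706, -0.0]
contact_force: [0.9, -0.6, 0.3]
gripper_width: 0.996
```

Emit:
move_arm --increments "0.4 0 0 0 0 0 0; 0.4 0 0 0 0 0 0; 0.4 0 0 0 0 0 0; 0.4 0 0 0 0 0 0; 0.4 0 0 0 0 0 0; 0.4 8 0 0 0 0 0; 0.4 15 0 0 0 0 0; 0.4 15 0 0 0 0 0"

```text
t: 16.55
eef_pos: [0.5476, -0.0725, 0.0186]
tool_rot: [-0.001, 0.708, 0.706, -0.002]
contact_force: [-8.7, 0.0, 14.2]
gripper_width: 0.507
```

```bash
python3 look.py w10
```

```text
{'t': 16.55, 'eef_pos': [0.5476, -0.0725, 0.0186], 'tool_rot': [-0.0007, 0.7082, 0.706, -0.0017], 'contact_force': [-8.7424, 0.0223, 14.2086], 'torque': [-0.0405, 1.6734, -0.0376], 'gripper_width': 0.5066}
```

View pics/w10.png

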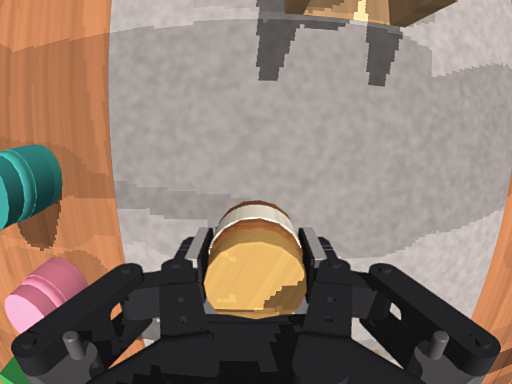

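Emit:
move_arm --increments "0.4 14 4 1 0 0 0; 0.4 14 12 0 0 0 0; 0.4 11 14 0 0 0 0; 0.4 6 15 0 0 0 0; 0.4 2 16 0 0 0 0; 0.4 0 16 0 0 0 0; 0.4 0 16 0 0 0 0; 0.4 0.3 9 0 0 0 0"

```text
t: 17.6
eef_pos: [0.5963, 0.0315, 0.0189]
tool_rot: [-0.0, 0.708, 0.707, 0.0]
contact_force: [-0.7, -0.8, -0.8]
gripper_width: 0.507
```

Emit:
move_arm --increments "0.4 0 0 0 0 0 0; 0.75 0 0 0 0 0 0; 0.75 0 0 0 0 0 0; 0.75 0 -15 0 0 0 0; 0.75 0 -15 0 0 0 0; 0.75 0 -15 0 0 0 0; 0 0 -6 0 0 0 0; 0 0 0 22 0 0 0"

```text
t: 18.6
eef_pos: [0.5951, -0.0224, 0.0396]
tool_rot: [-0.001, 0.709, 0.706, -0.001]
contact_force: [-0.4, 0.5, -0.9]
gripper_width: 0.331
```

```bash
python3 look.py w11
```

```text
{'t': 18.6, 'eef_pos': [0.5951, -0.0224, 0.0396], 'tool_rot': [-0.0012, 0.7086, 0.7056, -0.0013], 'contact_force': [-0.4117, 0.4616, -0.8919], 'torque': [0.0115, -0.0135, 0.0198], 'gripper_width': 0.3306}
```

View pics/w11.png

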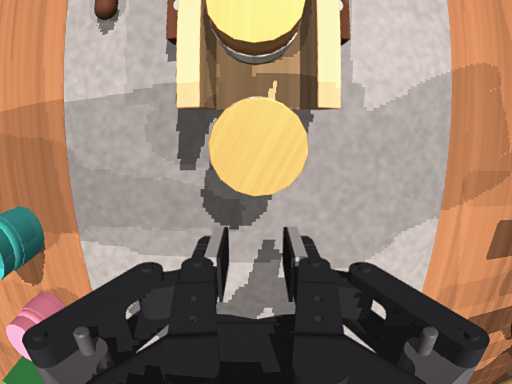

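Emit:
move_arm --increments "0 1 6 0 0 0 0; 0 0 8 0 0 0 0; 0 0.2 10 0 0 0 0; 0 0 10 0 0 0 0; 0 0.2 10 0 0 0 0; 0 0 10 0 0 0 0; 0 0 8 0 0 0 0; 0 0 0 0 0 0 0"

```text
t: 19.65
eef_pos: [0.598, 0.0422, 0.041]
tool_rot: [-0.0, 0.708, 0.707, 0.0]
contact_force: [-0.1, -0.3, -0.1]
gripper_width: -0.0
```

```bash
python3 look.py w12;python3 - <<'E'
from h import *
W=np.load('w12.npy');q=sel(W,.5745,.618,.04,.19,.057,.07)
print(np.histogram(q[:,1],bins=np.arange(.04,.19,.006)))
E
```

```text
{'t': 19.65, 'eef_pos': [0.598, 0.0422, 0.041], 'tool_rot': [-0.0002, 0.7077, 0.7065, 0.0004], 'contact_force': [-0.0879, -0.2879, -0.0778], 'torque': [0.0388, -0.0193, -0.0116], 'gripper_width': -0.0002}
(array([   0,  369,  426,  729, 1063, 1246, 1292, 1247, 1026,  339,  704,
       1158, 1399, 1404, 1336, 1088,  522,  514, 1011,  907,    0,    0,
          0,    0]), array([0.04 , 0.046, 0.052, 0.058, 0.064, 0.07 , 0.076, 0.082, 0.088,
       0.094, 0.1  , 0.106, 0.112, 0.118, 0.124, 0.13 , 0.136, 0.142,
       0.148, 0.154, 0.16 , 0.166, 0.172, 0.178, 0.184]))
```

View pics/w12.png

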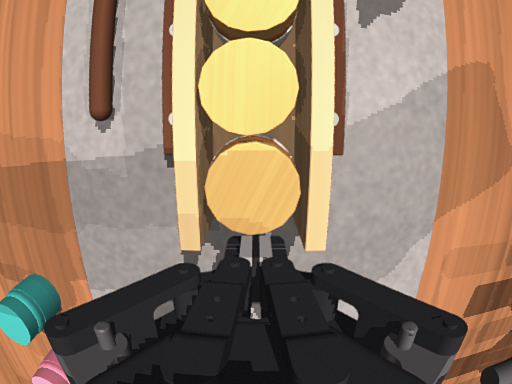

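All three jars are in file: the rear lid at (253,188) and the next at (248,88) are touching. The rear jar's centre is at crate x≈28 mm. Next I'll look at the end board from above.

Emit:
move_arm --increments "0 0 -25 5 0 0 0; 0.5 0 -30 50 0 0 0; 1 0 -45 50 0 0 0; 1 3 -45 15 0 0 -0.03; 1 4 -45 0 0 0 -0.04; 1 0 -32 0 0 0 -0.028; 1 0 0 0 0 0 0; 1 0 0 0 0 0 0"

```text
t: 20.7
eef_pos: [0.6049, -0.1763, 0.1569]
tool_rot: [-0.001, 0.741, 0.671, 0.0]
contact_force: [-0.3, 1.0, 0.1]
gripper_width: 1.006
```

```bash
python3 look.py w13;python3 - <<'E'
from h import *
W=np.load('w13.npy')
for z0,z1 in [(.057,.07),(.026,.047)]:
    e=sel(W,.55,.66,-.23,-.13,z0,z1);r=cv2.minAreaRect((e[:,:2]*1000).astype(np.float32))
    print(z0,len(e),e.mean(0).round(4),r)
e=sel(W,.55,.66,-.23,-.13,.026,.05)
f=np.polyfit(e[:,0],e[:,1],1);print('face fit slope',f,np.std(e[:,1]-np.polyval(f,e[:,0])),'y at .605',np.polyval(f,.605))
p=cv2.imread('pics/w13.png');cv2.imwrite('pics/w13c.png',cv2.resize(p[150:384,130:390],None,fx=2.4,fy=2.4))
E
```

```text
{'t': 20.7, 'eef_pos': [0.6049, -0.1763, 0.1569], 'tool_rot': [-0.0007, 0.7414, 0.6711, 0.0003], 'contact_force': [-0.3085, 0.9625, 0.0674], 'torque': [0.0026, -0.065, -0.0108], 'gripper_width': 1.0064}
0.057 2214 [ 0.6049 -0.1765  0.0615] ((604.7117919921875, -177.29656982421875), (23.89299964904785, 68.33364868164062), 84.38536071777344)
0.026 348 [ 0.6057 -0.1659  0.0371] ((605.6659545898438, -165.8748321533203), (0.7147199511528015, 67.99647521972656), 84.18571472167969)
face fit slope [-0.10223079 -0.1039294 ] 0.00014638094126834576 y at .605 -0.16577902728218413
```

View pics/w13c.png

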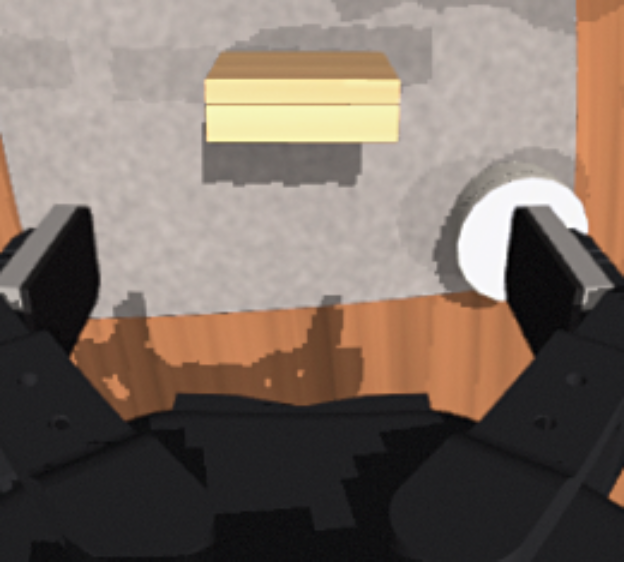

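The flat face (smooth, fit residual 0.15 mm) points at the crate and the battens point away. Its normal is at yaw 1.469 and the tool is already aligned. I'll descend and grip it by its ends.

Emit:
move_arm --increments "1 -0.2 -1 -30 0 0 0; 1 0 0 -40 0 0 0; 1 0 0 -35 0 0 0; 1 0 0 -20 0 0 0; 1 0 0 -12 0 0 0; 1 0 0 -2 0 0 0; 0.6 0 0 0 0 0 0; 0.6 0 0 0 0 0 0" --newtons 60

```text
t: 21.75
eef_pos: [0.6058, -0.1792, 0.0197]
tool_rot: [0.001, 0.742, 0.67, 0.001]
contact_force: [0.0, 1.3, -0.9]
gripper_width: 0.79
```

Emit:
move_arm --increments "0.6 0 0 0 0 0 0; 0.6 0 0 0 0 0 0; 0.6 0 0 0 0 0 0; 0.6 0 0 0 0 0 0; 0.6 0 8 0 0 0 0; 0.6 -1 15 0 0 0 0; 0.6 -1 15 0 0 0 0.02; 0.6 -1 15 0 0 0 0.02"

```text
t: 22.75
eef_pos: [0.603, -0.127, 0.0196]
tool_rot: [0.002, 0.728, 0.685, 0.0]
contact_force: [-0.0, -1.8, 6.0]
gripper_width: 0.788
```

```bash
python3 look.py w14
```

```text
{'t': 22.75, 'eef_pos': [0.603, -0.127, 0.0196], 'tool_rot': [0.0016, 0.7284, 0.6851, 0.0004], 'contact_force': [-0.0099, -1.8156, 6.0121], 'torque': [-0.5542, 0.0181, 0.0451], 'gripper_width': 0.7878}
```

View pics/w14.png

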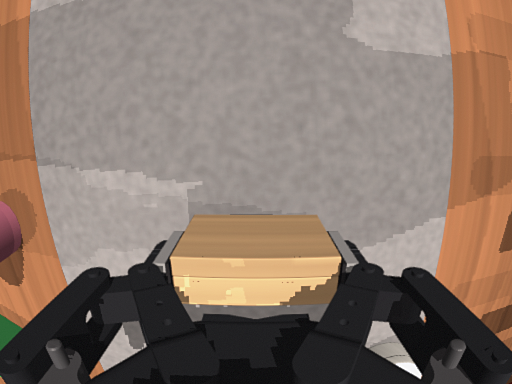

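The end board is gripped at (256,255). I'll slide it to just short of the mouth and square it up.

Emit:
move_arm --increments "0.6 -1 15 0 0 0 0.02; 0.6 -1 20 0 0 0 0.02; 0.6 -1 20 0 0 0 0.015; 0.6 -1 20 0 0 0 0; 0.6 -1 20 0 0 0 0; 0.6 -1 20 0 0 0 0; 0.6 0 15 0 0 0 0; 0.6 0 0 0 0 0 0"

```text
t: 23.8
eef_pos: [0.5969, 0.0062, 0.0196]
tool_rot: [0.0, 0.709, 0.706, 0.001]
contact_force: [-0.6, 3.1, 7.0]
gripper_width: 0.787
```

```bash
python3 look.py w15; python3 crate.py w15;cat > eb.py <<'E'
import sys
from h import *
W=np.load(sys.argv[1]+'.npy');o=bot.get_obs();e=o['eef_pos']
f=sel(W,e[0]-.03,e[0]+.03,e[1]+.003,e[1]+.022,.030,.055)
c=np.polyfit(f[:,0],f[:,1],1);print('face n',len(f),'slope',c[0].round(4),'y at tcp x',np.polyval(c,e[0]).round(4),'std',np.std(f[:,1]-np.polyval(c,f[:,0])).round(5),'yz slope',np.polyfit(f[:,2],f[:,1],1)[0].round(3))
t=sel(W,e[0]-.045,e[0]+.045,e[1]-.02,e[1]+.018,.0585,.066)
print('top',len(t),np.median(t[:,2]),np.percentile(t[:,0],[0,1,99,100]).round(4),np.percentile(t[:,1],[1,99]).round(4),'tcp',np.round(e,4))
E
python3 eb.py w15
```

```text
{'t': 23.8, 'eef_pos': [0.5969, 0.0062, 0.0196], 'tool_rot': [0.0003, 0.7086, 0.7056, 0.0014], 'contact_force': [-0.55, 3.1346, 6.962], 'torque': [0.6267, 0.247, -0.0347], 'gripper_width': 0.7868}
crate z 0.061512220548483904 25988
 wall 1 6736 slope 0.0083 x at .04,.1 [0.6225 0.623 ] [-0.0114  0.0071] miny [0.0201 0.0484 0.0501 0.0517]
 wall -1 6795 slope 0.0212 x at .04,.1 [0.569  0.5703] [-0.007   0.0105] miny [0.02   0.0484 0.05   0.0518]
face n 3037 slope -0.0055 y at tcp x 0.0194 std 0.0003 yz slope 0.003
top 8889 0.06164170694646017 [0.5559 0.5598 0.6332 0.6377] [-0.0031  0.0198] tcp [0.5969 0.006  0.0196]
```

View pics/w15.png

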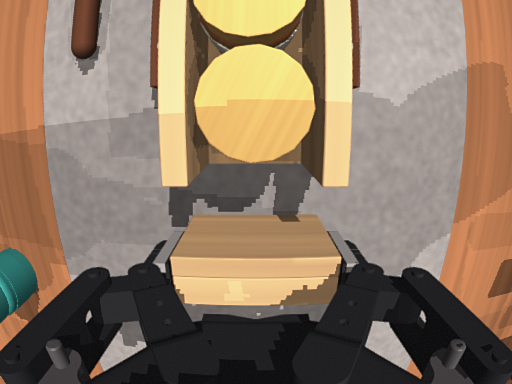

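The face is square to the crate (slope −0.0055 against −0.0066) and 28 mm short of it. I'll close most of the gap.

Emit:
move_arm --increments "0.6 -0.5 8 0 0 0 0; 0.6 0 7 0 0 0 0; 0.6 0 5 0 0 0 0; 0.6 0 3 0 0 0 0; 0.6 0 1 0 0 0 0; 0.6 0 1 0 0 0 0; 0.6 0 0 0 0 0 0; 0.6 0 0 0 0 0 0"

```text
t: 24.85
eef_pos: [0.5966, 0.0274, 0.0196]
tool_rot: [0.001, 0.71, 0.704, 0.0]
contact_force: [0.5, -3.2, 7.5]
gripper_width: 0.785
```

```bash
python3 look.py w16; python3 eb.py w16
```

```text
{'t': 24.85, 'eef_pos': [0.5966, 0.0274, 0.0196], 'tool_rot': [0.0014, 0.7097, 0.7045, 0.0003], 'contact_force': [0.5301, -3.1947, 7.4955], 'torque': [-0.6828, 0.2517, 0.0222], 'gripper_width': 0.7852}
face n 3012 slope -0.0073 y at tcp x 0.0408 std 0.00123 yz slope 0.008
top 8850 0.06163273125041508 [0.5535 0.5595 0.6328 0.6367] [0.0182 0.041 ] tcp [0.5966 0.0274 0.0196]
```

View pics/w16.png

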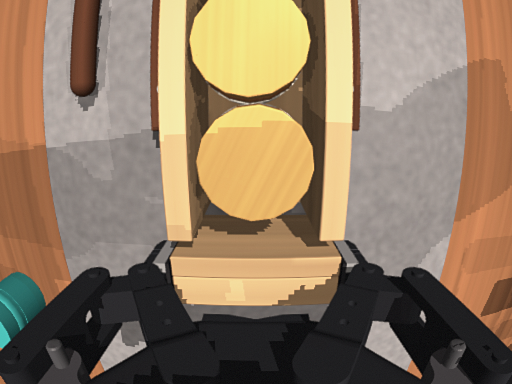

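Emit:
move_arm --increments "0.6 0 1.5 0.5 0 0 0; 0.6 0 1.5 0 0 0 0; 0.6 0 1 0 0 0 0; 0.6 0 1 0 0 0 0; 0.6 0 1 0 0 0 0; 0.6 0 0 0 0 0 0; 0.6 0 0 0 0 0 0; 0.6 0 0 0 0 0 0"

```text
t: 25.9
eef_pos: [0.5961, 0.0335, 0.0196]
tool_rot: [0.001, 0.71, 0.705, -0.0]
contact_force: [0.4, -4.9, 7.2]
gripper_width: 0.786
```

```bash
python3 look.py w17; python3 eb.py w17
```

```text
{'t': 25.9, 'eef_pos': [0.5961, 0.0335, 0.0196], 'tool_rot': [0.001, 0.7097, 0.7046, -0.0], 'contact_force': [0.3677, -4.8534, 7.2033], 'torque': [-0.8794, 0.0349, 0.0146], 'gripper_width': 0.7861}
face n 2562 slope -0.0035 y at tcp x 0.0474 std 0.00195 yz slope -0.008
top 9255 0.061640876238483945 [0.553  0.5591 0.6325 0.6378] [0.0243 0.0508] tcp [0.5961 0.0335 0.0196]
```

Emit:
move_arm --increments "0.6 0 0.5 0.5 0 0 0; 0.6 0 0.5 0 0 0 0; 0.6 0 0.5 0 0 0 0; 0.6 0 0 0 0 0 0; 0.6 0 0 0 0 0 0; 0.6 0 0 0 0 0 0; 0.6 0 0 0 0 0 0; 0.6 0 0 0 0 0 0"

```text
t: 26.95
eef_pos: [0.5959, 0.0342, 0.0196]
tool_rot: [0.001, 0.71, 0.705, -0.001]
contact_force: [1.0, -6.5, 5.0]
gripper_width: 0.785
```

Emit:
move_arm --increments "0.6 0 0.5 0 0 0 0; 0.6 0 0.5 0 0 0 0; 0.6 0 0 0 0 0 0; 0.6 0 0 0 0 0 0; 0.6 0 0 0 0 0 0; 0.6 0 0 0 0 0 0; 0.6 0 0 0 0 0 0; 0.6 0 0 0 0 0 0"

```text
t: 27.95
eef_pos: [0.5959, 0.0341, 0.0196]
tool_rot: [0.002, 0.71, 0.704, -0.001]
contact_force: [-0.0, -9.1, 6.1]
gripper_width: 0.789
```

Emit:
move_arm --increments "0.6 0 0.5 0 0 0 0; 0.6 0 0.5 0 0 0 0; 0.6 0 0 0 0 0 0; 0.6 0 0 0 0 0 0; 0.6 0 0 0 0 0 0; 0.6 0 0 0 0 0 0; 0.6 0 0 0 0 0 0; 0.6 0 0 0 0 0 0"

```text
t: 28.95
eef_pos: [0.5959, 0.0342, 0.0196]
tool_rot: [0.002, 0.71, 0.704, -0.002]
contact_force: [0.8, -11.7, 6.1]
gripper_width: 0.792
```

```bash
python3 look.py w18; python3 eb.py w18; python3 crate.py w18
```

```text
{'t': 28.95, 'eef_pos': [0.5959, 0.0342, 0.0196], 'tool_rot': [0.0019, 0.7099, 0.7043, -0.0015], 'contact_force': [0.7721, -11.713, 6.1263], 'torque': [-1.9234, -0.2947, 0.4693], 'gripper_width': 0.7916}
face n 2434 slope -0.004 y at tcp x 0.0482 std 0.00197 yz slope -0.024
top 9212 0.06164028177374202 [0.5539 0.559  0.6323 0.6398] [0.025  0.0514] tcp [0.5959 0.0341 0.0196]
crate z 0.06155831745130997 46157
 wall 1 9577 slope 0.0156 x at .04,.1 [0.622  0.6229] [-0.0112  0.0106] miny [0.024  0.0262 0.0288 0.0312]
 wall -1 9842 slope 0.012 x at .04,.1 [0.5696 0.5703] [-0.0111  0.0105] miny [0.0245 0.0264 0.029  0.0313]
```

View pics/w18.png

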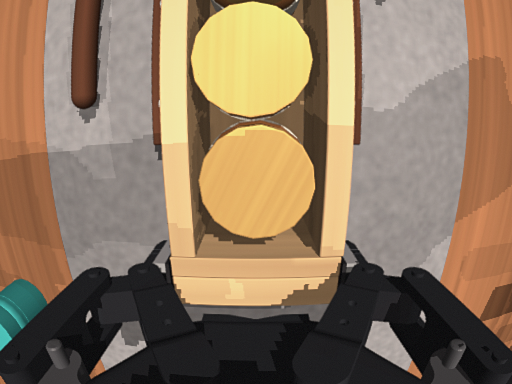

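```bash
python3 - <<'E'
import cv2
p=cv2.imread('pics/w18.png');cv2.imwrite('pics/w18c.png',cv2.resize(p[200:320,140:380],None,fx=3.3,fy=3.3,interpolation=cv2.INTER_CUBIC))
E
python3 - <<'E'
from h import *
for n in ['top','scene']:
    p,d=vision.read_camera(n);cv2.imwrite(f'pics/{n}9.png',p[:,:,::-1])
    x=p[120:230,130:350] if n=='top' else p[130:280,200:380]
    cv2.imwrite(f'pics/{n}9c.png',cv2.resize(x[:,:,::-1],None,fx=3.5,fy=3.5,interpolation=cv2.INTER_CUBIC))
E
```

```text
(no output)
```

View pics/w18c.png

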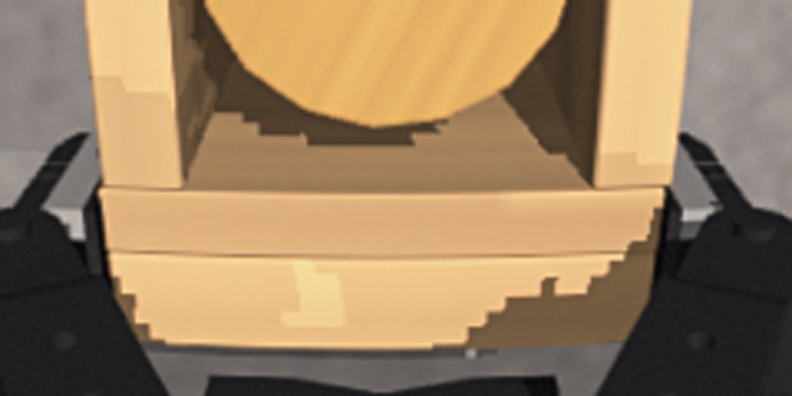

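View pics/scene9c.png

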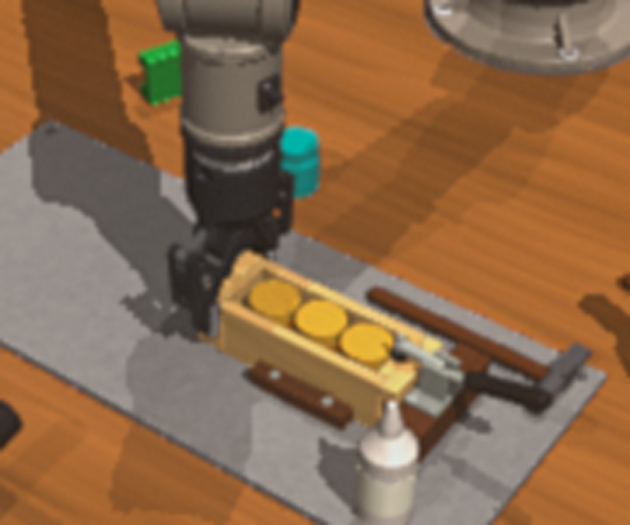

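View pics/top9c.png

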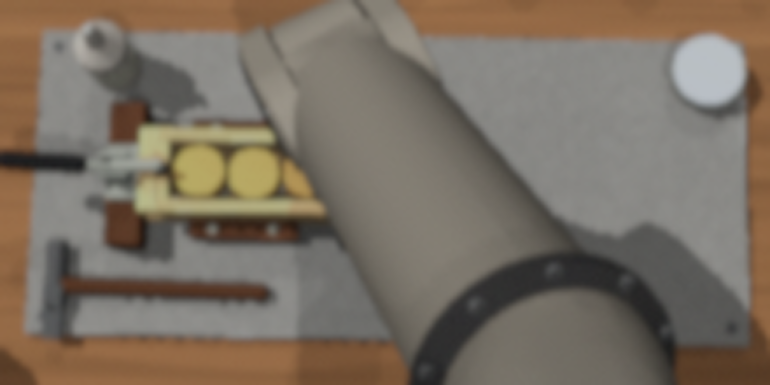

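Emit:
move_arm --increments "0.6 0 0 0 0 0 0; 0.6 0 0 0 0 0 0; 0.6 0 0 0 0 0 0; 0.6 0 0 0 0 0 0; 0.6 0 0 0 0 0 0; 0.6 0 0 0 0 0 0; 0.6 0 0 0 0 0 0; 0.6 0 0 0 0 0 0"

```text
t: 30.1
eef_pos: [0.5958, 0.0342, 0.0196]
tool_rot: [0.002, 0.71, 0.704, -0.002]
contact_force: [0.4, -11.9, 6.5]
gripper_width: 0.786
```

```bash
python3 - <<'E'
from h import *
o=bot.get_obs();print({k:np.round(o[k],4).tolist() for k in ['t','eef_pos','tool_rot','contact_force','torque','gripper_width']})
W=np.load('w18.npy')
# wall-end and board upper edges: top surfaces, lateral profile at rows
for name,y0,y1 in [('board panel',.036,.045),('wall',.052,.060),('wall2',.06,.075)]:
    t=sel(W,.555,.637,y0,y1,.0585,.064);print(name,len(t),np.percentile(t[:,0],[0,.5,2,98,99.5,100]).round(4))
    h=np.histogram(t[:,0],bins=np.arange(.555,.639,.003))[0];print(h)
f=sel(W,.578,.614,.040,.055,.030,.056)
for z in (.03,.036,.042,.048,.052):
    s=f[(f[:,2]>=z)&(f[:,2]<z+.006)];print(z,len(s),np.percentile(s[:,1],[5,50,95]).round(4) if len(s) else '')
E
```

```text
{'t': 30.1, 'eef_pos': [0.5958, 0.0342, 0.0196], 'tool_rot': [0.0019, 0.7099, 0.7043, -0.0015], 'contact_force': [0.4312, -11.8967, 6.4713], 'torque': [-1.9649, -0.2797, 0.4859], 'gripper_width': 0.7863}
board panel 3334 [0.5573 0.5616 0.5623 0.6287 0.6294 0.6333]
[  1  11 134 140 134 142 148 144 147 154 149 147 152 156 134 157 148 146
 150 140 142 137 138 141 132   9   1]
wall 1428 [0.5623 0.5626 0.5631 0.6292 0.6298 0.6303]
[  0   0  70 148 144 145   0   0   0   0  28  49  63  82  69  63  39   9
   0   0   0  84 146 152 133   4   0]
wall2 5951 [0.5626 0.563  0.5639 0.629  0.6299 0.6306]
[  0   0 127 311 296 322   1 144 248 305 326 331 328 317 358 313 330 324
 281 195  40 130 308 297 291  28   0]
0.03 92 [0.0468 0.0472 0.0476]
0.036 242 [0.0469 0.0473 0.0478]
0.042 429 [0.047  0.0475 0.048 ]
0.048 568 [0.0471 0.0476 0.0481]
0.052 395 [0.047  0.0475 0.048 ]
```

The face is at y=0.0475, flat on the wall ends and flush to within 0.8 mm. Fy is −11.9 N, of which a few N may be friction under the board. The moment of +0.49 N m about z means most of the push is on the near wall, so I'll try a small turn to even it out.

Emit:
move_arm --increments "0.6 0.5 0 0 0 0 0.01; 0.6 0 0 0 0 0 0; 0.6 0 0 0 0 0 0; 0.6 0 0 0 0 0 0; 0.6 0 0 0 0 0 0; 0.6 0 0 0 0 0 0; 0.6 0 0 0 0 0 0; 0.6 0 0 0 0 0 0"

```text
t: 31.1
eef_pos: [0.5959, 0.0341, 0.0196]
tool_rot: [0.001, 0.707, 0.707, -0.002]
contact_force: [-1.1, -10.2, 8.1]
gripper_width: 0.79
```

```bash
python3 - <<'E'
from h import *
o=bot.get_obs();print({k:np.round(o[k],4).tolist() for k in ['t','eef_pos','tool_rot','contact_force','torque','gripper_width']})
E
```

```text
{'t': 31.1, 'eef_pos': [0.5959, 0.0341, 0.0196], 'tool_rot': [0.0015, 0.7072, 0.707, -0.0018], 'contact_force': [-1.1109, -10.1798, 8.0549], 'torque': [-1.9967, -0.1207, -0.3038], 'gripper_width': 0.7901}
```

Emit:
move_arm --increments "0.6 0 0.4 0 0 0 -0.004; 0.6 0 0 0 0 0 0; 0.6 0 0 0 0 0 0; 0.6 0 0 0 0 0 0; 0.6 0 0 0 0 0 0; 0.6 0 0 0 0 0 0; 0.6 0 0 0 0 0 0; 0.6 0 0 0 0 0 0"

```text
t: 32.1
eef_pos: [0.5959, 0.0341, 0.0196]
tool_rot: [0.002, 0.709, 0.706, -0.002]
contact_force: [-1.4, -12.0, 8.1]
gripper_width: 0.784
```

Emit:
move_arm --increments "0.6 0 0 0 0 0 0; 0.6 0 0 0 0 0 0; 0.6 0 0 0 0 0 0; 0.6 0 0 0 0 0 0; 0.6 0 0 0 0 0 0; 0.6 0 0 0 0 0 0; 0.6 0 0 0 0 0 0; 0.6 0 0 0 0 0 0"

```text
t: 33.1
eef_pos: [0.5959, 0.0342, 0.0196]
tool_rot: [0.002, 0.708, 0.706, -0.002]
contact_force: [-1.4, -11.1, 8.1]
gripper_width: 0.793
```

```bash
python3 look.py w19; python3 - <<'E'
from h import *
W=np.load('w19.npy')
f=sel(W,.577,.616,.044,.0495,.030,.056);c=np.polyfit(f[:,0],f[:,1],1);print('face',len(f),c[0].round(4),np.polyval(c,.596).round(4),'yz',np.polyfit(f[:,2],f[:,1],1)[0].round(3))
o=bot.get_obs();print(np.round(o['contact_force'],2),np.round(o['torque'],3))
q=sel(W,.5765,.616,.049,.19,.058,.07)
h,b=np.histogram(q[:,1],bins=np.arange(.049,.18,.004));print(h,b[0])
E
```

```text
{'t': 33.1, 'eef_pos': [0.5959, 0.0342, 0.0196], 'tool_rot': [0.0016, 0.7085, 0.7057, -0.002], 'contact_force': [-1.3586, -11.1052, 8.1119], 'torque': [-2.046, -0.1113, -0.161], 'gripper_width': 0.7927}
face 1689 -0.0048 0.0475 yz 0.014
[ -1.98 -11.32   8.48] [-2.13  -0.007 -0.135]
[   0   36  539  840 1038 1156 1217 1239 1269 1170 1003  641   83  717
 1068 1222 1294 1314 1254 1223 1096  903  504    8    0    0    0    0
    0    0    0    0] 0.049
```

View pics/w19.png

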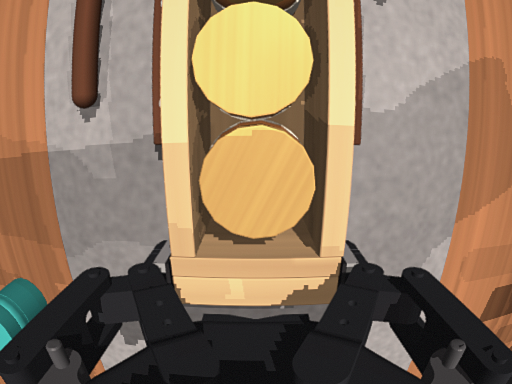

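The board lies flush across both wall ends at row 257. The push is steady at about 11 N and nearly balanced, and the rear jar's centre is about 28 mm inside. I'm handing in.

```bash
python3 -c "
from station import bot
print(bot.hand_in())"
```

```text
the job is handed in; nothing more can be done
None
```

I slid the three orange-lidded jars into the crate in single file. I then stood the wooden end board across the mouth, battens outwards, and handed in at about 33 s while still holding and pressing it. The hand-in reports no verdict.

**Last checks:**
- **Jars:** the rear jar's centre is about 28 mm inside the crate, and the jars are touching in file.
- **End board position:** the face is at y = 0.0475, where I measured the wall ends. Its slope matches the crate's to about 2 mrad, and it is flush sideways to within about 0.8 mm.
- **Push:** steady at 11 to 12 N at the wrist. Up to about 3 N of that may be friction under the board, so the push on the crate is roughly 8 to 12 N.

**What disagreed:**
- **Contact with the walls:** while pushing in the first jar, the finger linkage pressed on the wall ends with 17 N, so I pushed all three jars home from higher up.
- **Uneven push:** the board's push first fell mostly on one wall. I evened it out with a small turn, and a slight remaining moment of −0.14 N m is still there.
- **Camera offset:** the top camera put things about 2 mm off from the wrist camera. I worked from the wrist camera.

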